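# Load the wooden bus into the latched showcase

## Task

Turn the showcase's black latch knob clockwise a full quarter turn to free its sliding panel, and slide the panel fully open (to the left). Then take the wooden double-decker bus out of the delivery carton and stand it upright on the floor of the showcase bay, its broad side facing the long glass pane; lower it in gently rather than dropping it. Leave the latch turned, the panel open and the other toys where they are.

Things in the scene. Friction and masses are not known exactly. Their poses are not given: they have to be found in the camera images.
- case: Slim fixed showcase, 100 (x) x 330 (y) x 92 mm tall: glass panes along y, aluminium rails on top of them. Origin: centre of underside; x away from the robot, y along its length (left), yaw within 0.2. Right half (-y): the bay to load, under a sliding panel; left half sealed. The counter before it (0.36 to 0.46 m ahead of the robot, 80 mm either side of its x axis) is clear, to put the bus down.
- bay (a point): Centre of the bay floor (12 mm above the counter), axes as the showcase's. Clear inside: 52 mm in x between the panes, 140 mm in y, 74 mm deep to the panes' top edges; rails reach 80 mm above this floor (outer faces at x +-46 mm), the panel's top 81 mm.
- keeper_top (a point): Top centre of the steel keeper stud on the front rail, 14 mm across, 10 mm tall, top 90 mm above the bay floor, at x -38, y +30 mm from the bay centre. The cam fan under the latched knob runs against it and blocks the panel.
- panel (a joint): Slide of the grey panel (62 x 150 x 6 mm) that covers the bay: 0 = shut, grows along the showcase's +y (left) to 0.15 m = fully open, over the sealed half. About 1.5 N of friction, stays where left. The knob on it is its only handle. Blocked by cam and keeper until the latch is turned by about 1.05 rad.
- latch (a joint): Black latch knob on the middle of the panel: 0 = latched (its grip bar lies across the showcase, along x), turns clockwise seen from above to 1.571 rad = released (bar along the showcase, y). Stiff by about 0.07 N m, stays where left. At the start between 0 and 0.12.
- latch_grip (a point): Point on the knob's axis at the height to grip, 33 mm above the panel's top; travels with the panel, turns with the knob. The grip bar lies along this point's x axis: 42 mm long, 14 mm thick, from 22 mm below this point to 11 mm above. The knob's foot (40 mm across) and the steel cam fan (reaching 39 mm from the axis) lie 21 mm and more below.
- carton: Open cardboard carton fixed on the counter, 122 (x) x 171 (y) x 79 mm tall, walls and floor 5 mm; a wall across its middle makes two bays, each 112 (x) x 78 mm (y) inside, centres at y -43 and +43 mm. Origin: centre of its underside. Yaw within 0.3 rad.
- bus: Light wooden double-decker bus, a block 40 (x) x 66 (y) x 70 mm tall, dark windows on both broad (x) sides, 90 to 180 g. Origin: centre of underside. Starts upright in either carton bay, ends (y) 6 mm from the walls, broad sides 36 mm clear: there only the broad sides can be gripped; in the showcase (panes 6 mm off the broad sides) only the ends: put it down between and regrasp.
- house: Small wooden house, 47 x 50 x 65 mm with a gable roof, in the carton's other bay; to be left there. Origin: centre of its underside.
- car: Wooden toy car, 60 x 100 x 54 mm, on the counter to the right; to be left alone. Origin: centre of its underside.
- tree: Turned wooden tree, 60 mm across, 105 mm tall, behind the showcase to the left; to be left alone. Origin: centre of its underside.

How it is judged:
By the outcome, as a careful person would: the job done as asked, in the order asked, and still so for the second after the job is handed in, with the robot touching nothing.
It also fails if it takes over 72 s, if anything falls off the work surface, if the arm or the gripper's body presses on something with over 40 N, if the wrist force passes 120 N, or if a joint passes its speed limit or range.

## Robot

A 7-joint arm with a two-finger parallel gripper is mounted at the origin on the work surface. World frame = base frame: x ahead of the robot, y to its left, z up, the work surface at z = 0. Lengths are in m, angles in rad, forces in N, time in s.
With the tool pointing down it reaches from about 0.4 to 0.85 m from the base axis. Payload 10.4 kg.
Tool frame: the origin (TCP) lies between the finger pads; the fingertips stand 22 mm ahead of it and the grasp point (between the pads) lies 3 mm ahead of it; z points along the fingers, y is the line along which they close (so a half turn about z gives the same grasp; the last joint's range is limited). The gripper opens to 85 mm and grips with 20 to 120 N. Pads are 22 mm wide; open, the fingers measure 114 mm over their backs; the gripper's body (76 mm by 85 mm) begins 54 mm behind the grasp point. The pads swing forward as they close: fully open they stand 13 mm farther back than shut.
Start: joints at [1.299, 0.332, -0.065, 1.46, 0.022, 1.35, -0.088], TCP at [0.154, -0.606, 0.232] pointing down, gripper open.
Joint ranges: [-2.6, 2.6], [-0.5, 2.12], [-1.47, 1.34], [0.16, 2.42], [-1.27, 4.41], [0.06, 2.06], [-2.6, 2.6]. Speed limits (rad/s): [2.22, 2.22, 2.79, 2.79, 3.14, 3.14, 3.14].

## Interface

Orientations are given as a rotation vector (axis times angle).
In Python, from rig import r gives the robot as it stands.
- The arm moves only by the tool play_rows, never from a script. Its argument "commands" is a list of rows, each a list of 7 numbers: the closure, from 0 (fully open) to 1 (shut), then the shift along the tool's x, y, z scaled (see below), then the turn, a rotation vector about the tool's x, y, z scaled (see below). A call has 1 to 12 rows; each row is the pose to reach, as a shift and turn from the pose commanded when the call began, along the tool's axes at that moment; what a row does not reach only later rows make up. The controller multiplies each number of a shift by 0.3 m and each number of a turn by 90 degrees. A row lasts 1/8 s, in which the tool goes at most 62.5 mm and 10.7 degrees, less where a joint would pass 70% of its speed; a pose out of reach is approached as far as the arm can. A call with a number of a shift or a turn outside -1 to 1 is refused whole. A call with a gripper value outside its range is refused whole. The fingers move at their own pace and stop on an object; the grip force is fixed at half the most. Time passes only in rows, so rows that repeat a pose let the fingers close. It gives the time, the measured TCP pose, the force, the opening and the grip force at its end, in the units of the state.
- r.sense(): the state, without advancing time (a new reading comes with each control period).
- r.get_image(name): name is "scene" or "side" or "wrist"; returns the picture (420x560x3 uint8, red, green, blue); there is no depth.
- r.camera_params(name): a dict with "fx", "fy", "cx", "cy" (pixels), "dist" ([k1, k2, p1, p2, k3] as OpenCV has them; the pictures are not rectified), "R" (3x3) and "t" (3): a world point X has camera coordinates R X + t. Camera axes: x right, y down, z forward; pixel columns grow to the right and rows downward; lengths in m; the calibration is good to about 2 mm. A picture is of the moment at which its call begins: read the wrist's pose just before it. camera_params takes no time and is no camera call; for the wrist camera it gives the pose at the moment of the call.
- r.sign_off(): hands the job in; it is judged then, once.
Trained networks look in the newest picture that a camera, given by its name, has taken for a name from the list of things; names that differ only in an ending like _2 or _b are one class to them, and where a whole thing is asked for, a point or a joint stands for the part that bears it (a point fixed in the world has none). Each returns a list of dicts, best first, with "score" (0 to 1); they miss things now and then, are a little off and sometimes report something else, mostly with a low value. They report only what shows in the picture. A call takes as long as a camera call.
- r.recognise(camera, label): "centre" ([x, y, z] in m, in world coordinates, good to about 4 mm: the middle of the surface that is visible of it).
- r.cut_out(camera, label): "mask" (420x560 bool, what is visible of it).
The state is a dict: "t": time; "joint_positions": joint angles; "joint_vel": joint speeds; "effort": joint torques, N m; "tool_pos": TCP position; "tool_rot": TCP orientation; "contact_force": force on the tool from outside, world axes, zero at the start; "moment": the same for the moment, N m; "opening": finger opening in m; "gripper_force": force on a finger pad.
Only numpy, scipy, OpenCV 4.12 (cv2) and the standard library are available. Lean on these libraries where they do the work, as an engineer would, in place of code of your own. Each camera call takes 0.05 s, during which the arm holds its last target. There are 200 camera calls.

## Working session

There is one attempt and no reset: what is moved stays moved. The work goes in short steps, Python scripts to look and compute and a tool call to move; the robot and the scene stay as the last step left them, time stands still between calls to the robot, and variables do not carry over. Pictures are saved under pics/ and viewed, at most 10 in all, crops included, and the job is handed in when it is done.

Besides the shell and the picture viewer there is one more tool, called as name([rows], argument=value, ...), one row to a line, values as JSON. play_rows: Moves the arm, as the interface text tells. Its arguments: {"type":"object","properties":{"commands":{"type":"array"}},"required":["commands"]}

```bash
mkdir -p pics; ls; python3 - <<'E'
from rig import r
import cv2,numpy as np
s=r.sense(); print(s['t'],s['tool_pos'],s['tool_rot'],s['opening'])
ims=[]
for c in ['scene','side']:
    im=r.get_image(c)
    p=r.camera_params(c); print(c,p['fx'],p['cx'],p['cy'],np.round(p['dist'],3),np.round(-p['R'].T@p['t'],3) if hasattr(p['R'],'T') else -np.array(p['R']).T@np.array(p['t']))
    cv2.imwrite(f'pics/{c}0.png',im[:,:,::-1])
    for l in ['case','latch_grip','panel','keeper_top','carton','bus','house','car','tree']:
        d=r.recognise(c,l); print(c,l,[(round(float(e['score']),2),np.round(e['centre'],3).tolist()) for e in d[:2]])
print(r.sense()['t'])
E
```

```text
pics
0.0 [ 0.15380752 -0.6053859   0.23130311] [-3.11589126e+00 -3.89695507e-01  3.70754557e-04] 0.08514406207323749
scene 512.613502033993 281.5203506054395 215.22353055971521 [-0.138  0.     0.     0.     0.   ] [1.249 0.568 0.805]
scene case [(0.72, [0.608, -0.065, 0.08])]
scene latch_grip [(0.8, [0.592, -0.158, 0.108])]
scene panel [(0.95, [0.6, -0.155, 0.088])]
scene keeper_top []
scene carton [(0.63, [0.505, 0.332, 0.053])]
scene bus [(0.94, [0.47, 0.285, 0.072])]
scene house [(0.66, [0.599, -0.158, 0.09]), (0.6, [0.472, 0.37, 0.058])]
scene car [(0.75, [0.596, -0.158, 0.11]), (0.74, [0.427, -0.345, 0.034])]
scene tree [(0.73, [0.713, 0.15, 0.046])]
side 526.8874639757715 274.8407840314183 201.96757873880512 [-0.005  0.     0.     0.     0.   ] [-0.12   0.932  0.94 ]
side case [(0.58, [0.563, -0.043, 0.087])]
side latch_grip [(0.79, [0.586, -0.16, 0.114])]
side panel [(0.98, [0.585, -0.154, 0.096])]
side keeper_top []
side carton [(0.63, [0.442, 0.335, 0.051]), (0.49, [0.559, -0.044, 0.085])]
side bus [(0.79, [0.438, 0.286, 0.072])]
side house [(0.85, [0.449, 0.372, 0.056])]
side car [(0.73, [0.408, -0.333, 0.032])]
side tree [(0.64, [0.696, 0.152, 0.046])]
1.0
```

View pics/scene0.png

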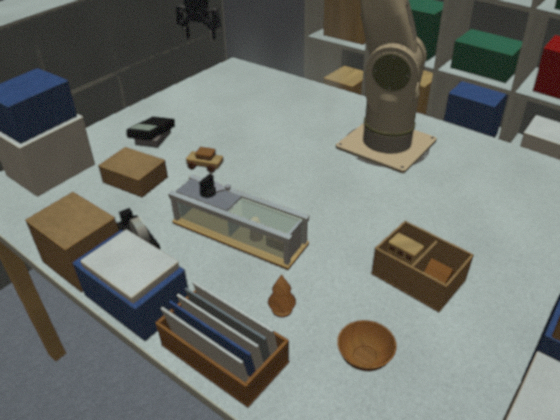

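View pics/side0.png

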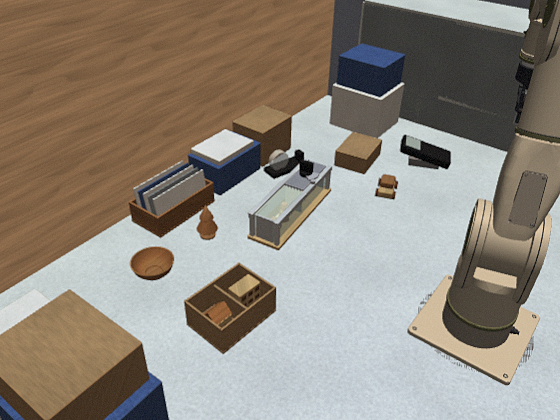

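The scene view shows the case with its base edge from about (172,224) to (292,262) and the knob at (207,185). The carton is at (420,263) with the bus in its right (-y) bay. The side view agrees: knob at (306,168), bus at (244,289).

```bash
cat > h.py <<'E'
from rig import r
import numpy as np, cv2
from scipy.spatial.transform import Rotation as Ro
def down(yaw): # tool x at world yaw, z down
    return Ro.from_euler('z',yaw)*Ro.from_euler('x',np.pi)
def ray(c,uv,z,p=None):
    p=p or r.camera_params(c); K=np.array([[p['fx'],0,p['cx']],[0,p['fy'],p['cy']],[0,0,1.]])
    n=cv2.undistortPoints(np.array(uv,float).reshape(-1,1,2),K,np.array(p['dist'],float)).reshape(-1,2)
    R=np.array(p['R']);t=np.array(p['t']);o=-R.T@t
    d=np.c_[n,np.ones(len(n))]@R
    return o+d*((z-o[2])/d[:,2])[:,None]
def proj(c,X,p=None):
    p=p or r.camera_params(c); K=np.array([[p['fx'],0,p['cx']],[0,p['fy'],p['cy']],[0,0,1.]])
    return cv2.projectPoints(np.array(X,float).reshape(-1,3),cv2.Rodrigues(np.array(p['R']))[0],np.array(p['t'],float),K,np.array(p['dist'],float))[0].reshape(-1,2)
def go(pos,yaw,frm=None,s=None):
    """row numbers from (commanded=measured or frm=(pos,yaw)) to pose"""
    if frm is None:
        s=s or r.sense(); p0=np.array(s['tool_pos']); R0=Ro.from_rotvec(s['tool_rot'])
    else: p0=np.array(frm[0]); R0=down(frm[1])
    sh=R0.inv().apply(np.array(pos)-p0)/0.3
    tu=(R0.inv()*down(yaw)).as_rotvec()/(np.pi/2)
    return np.round(sh,3).tolist(),np.round(tu,3).tolist()
def yaw():
    x=Ro.from_rotvec(r.sense()['tool_rot']).apply([1,0,0]); return np.arctan2(x[1],x[0])
E
python3 - <<'E'
from h import *
g=ray('scene',[(172,224),(292,262)],0.0); d=g[0]-g[1]; print(g, np.linalg.norm(d), 'yaw',np.arctan2(-d[0],-d[1])*-1+0)
p=r.camera_params('wrist');s=r.sense();R0=Ro.from_rotvec(s['tool_rot'])
o=-np.array(p['R']).T@p['t']; print('cam in tool',R0.inv().apply(o-s['tool_pos']), (np.array(p['R'])@R0.as_matrix()).round(2),p['fx'])
print(yaw())
print(go([0.45,-0.30,0.35],1.57))
E
```

```text
[[ 6.51272007e-01 -2.41977676e-01  1.11022302e-16]
 [ 5.81254841e-01  7.51055347e-02 -1.11022302e-16]] 0.3247216745491964 yaw 0.21732885946455574
cam in tool [ 0.06716668 -0.00080285 -0.14204347] [[-0.    1.    0.  ]
 [-0.96 -0.   -0.27]
 [-0.27 -0.    0.96]] 299.0737010435726
0.2487744429883775
([1.208, -0.745, -0.393], [0.0, 0.0, -0.841])
```

play_rows([
  [0, 1, -0.7, -0.4, 0, 0, -0.84],
  [0, 1, -0.7, -0.4, 0, 0, -0.84],
  [0, 1, -0.7, -0.4, 0, 0, -0.84],
  [0, 1, -0.7, -0.4, 0, 0, -0.84],
  [0, 1, -0.7, -0.4, 0, 0, -0.84],
  [0, 1, -0.7, -0.4, 0, 0, -0.84],
  [0, 1, -0.7, -0.4, 0, 0, -0.84],
  [0, 1, -0.7, -0.4, 0, 0, -0.84],
  [0, 1, -0.7, -0.4, 0, 0, -0.84],
  [0, 1, -0.7, -0.4, 0, 0, -0.84],
])

```text
t: 2.25
tool_pos: [0.3921, -0.3292, 0.3517]
tool_rot: [-2.229, -2.213, 0.0]
contact_force: [0.3, 0.8, -0.6]
opening: 0.0855
gripper_force: 0.0
```

```bash
python3 - <<'E'
from h import *
s=r.sense();print(s['t'],s['tool_pos'],yaw(),np.round(s['joint_positions'],2))
print(go([0.565,-0.17,0.30],np.pi+0.2))
E
```

```text
2.25 [ 0.39213225 -0.32922659  0.35170007] 1.5638755311960961 [ 1.01  0.07 -0.42  1.53  0.03  1.55  0.58]
([0.535, 0.573, 0.172], [-0.0, -0.0, -1.132])
```

play_rows([
  [0, 0.54, 0.57, 0.17, 0, 0, -1],
  [0, 0.54, 0.57, 0.17, 0, 0, -1],
  [0, 0.54, 0.57, 0.17, 0, 0, -1],
  [0, 0.54, 0.57, 0.17, 0, 0, -1],
  [0, 0.54, 0.57, 0.17, 0, 0, -1],
  [0, 0.54, 0.57, 0.17, 0, 0, -1],
  [0, 0.54, 0.57, 0.17, 0, 0, -1],
  [0, 0.54, 0.57, 0.17, 0, 0, -1],
  [0, 0.54, 0.57, 0.17, 0, 0, -1],
  [0, 0.54, 0.57, 0.17, 0, 0, -1],
  [0, 0.54, 0.57, 0.17, 0, 0, -1],
])

```text
t: 3.62
tool_pos: [0.5642, -0.1672, 0.3009]
tool_rot: [-0.009, -3.141, 0.0]
contact_force: [0.9, -0.4, -0.1]
opening: 0.0855
gripper_force: 0.0
```

```bash
python3 - <<'E'
from h import *
s=r.sense();print(s['t'],s['tool_pos'],yaw(),np.round(s['joint_positions'],2))
im=r.get_image('wrist'); cv2.imwrite('pics/w1.png',im[:,:,::-1])
for l in ['latch_grip','panel','keeper_top','case']:
    d=r.recognise('wrist',l); print(l,[(round(float(e['score']),2),np.round(e['centre'],3).tolist()) for e in d[:2]])
d=r.cut_out('wrist','panel')
if d: print(cv2.minAreaRect(np.argwhere(d[0]['mask'])[:,::-1].astype(np.float32)))
E
```

```text
3.625 [ 0.56421136 -0.1672475   0.3009138 ] 3.1359676699312136 [ 0.81  0.31 -0.75  1.42  0.21  1.49  1.63]
latch_grip []
panel [(0.97, [0.588, -0.165, 0.093])]
keeper_top [(0.42, [0.42, -0.345, 0.032])]
case [(0.78, [0.569, -0.087, 0.095])]
((282.7902526855469, 206.58518981933594), (57.90457534790039, 124.62590026855469), 83.1572265625)
```

View pics/w1.png

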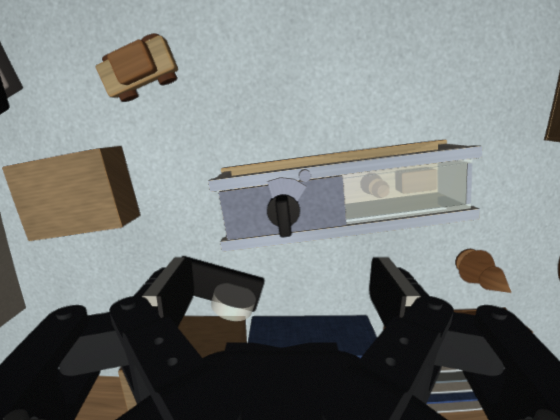

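Wrist view shows the panel with the knob foot at (283,211), the bar tip at (285,234), and the keeper stud at (305,176). The front rail runs (210,182) to (481,148), and the back rail (222,247) to (480,215). I'll zoom in for corners.

```bash
python3 - <<'E'
from h import *
im=cv2.imread('pics/w1.png')[130:270,200:500]
cv2.imwrite('pics/w1z.png',cv2.resize(im,None,fx=2.66,fy=2.66,interpolation=cv2.INTER_CUBIC))
q=ray('wrist',[(210,182),(481,148),(222,248),(480,215)],.092); print(q.round(4))
for a,b in((0,1),(2,3)):
  d=q[b]-q[a]; print(np.arctan2(-d[0],d[1]),np.linalg.norm(d))
print(ray('wrist',[(305,174)],.102), ray('wrist',[(283,211)],.1))
E
```

```text
[[ 0.5576 -0.2509  0.092 ]
 [ 0.5166  0.0721  0.092 ]
 [ 0.6422 -0.2413  0.092 ]
 [ 0.5998  0.0851  0.092 ]]
0.12629667024248264 0.32562275714923444
0.12929008239109407 0.32909808159722553
[[ 0.54697217 -0.13869718  0.102     ]] [[ 0.59150688 -0.16397434  0.1       ]]
```

View pics/w1z.png

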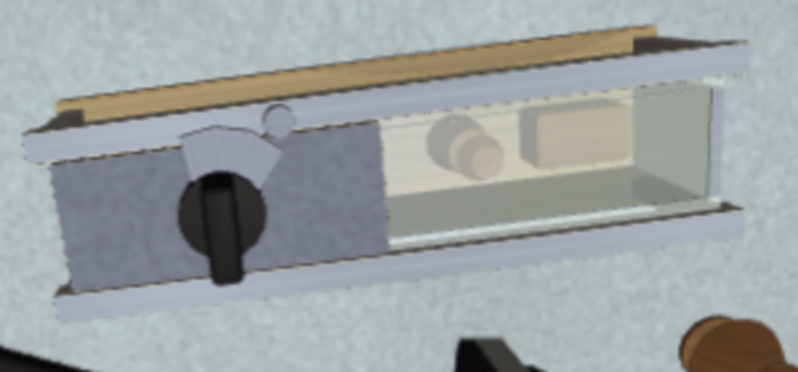

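```bash
cat > fit.py <<'E'
from h import *
from scipy.optimize import least_squares
bx=lambda a:np.array(a,float)
# local to bay centre on case underside, (x,y,z), crop pixel
F=[((-.038,.030,.102),(279,117)),((0,0,.103),(222,215)),((.046,-.0825,.092),(57,320)),((.046,.2475,.092),(742,237)),
   ((-.046,-.0825,.092),(22,133)),((-.046,.2475,.092),(748,42)),((-.031,.075,.093),(381,120)),((.031,.075,.093),(388,250))]
X=bx([f[0] for f in F]);U=bx([f[1] for f in F])/2.66+[200,130]
p=r.camera_params('wrist')
def tf(q,X): return Ro.from_euler('z',q[2]).apply(X)+[q[0],q[1],0]
f=lambda q:(proj('wrist',tf(q,X),p)-U).ravel()
o=least_squares(f,[.59,-.16,.13],loss='soft_l1',x_scale=[.01,.01,.1]);print(o.x,f(o.x).reshape(-1,2).round(1).tolist())
E
python3 fit.py; python3 -c "
from h import *
c=[(212,185),(238,180),(213,282),(242,282)]
print(ray('wrist',[(a/2.66+200,b/2.66+130) for a,b in c],.137))"
```

```text
[ 0.58969609 -0.16486964  0.12246512] [[-0.8, 1.2], [-1.2, -0.6], [0.8, 0.1], [1.3, -0.1], [0.3, -0.9], [2.5, -0.1], [-1.2, 0.1], [-0.3, 0.7]]
[[ 0.56864459 -0.16764275  0.137     ]
 [ 0.56664695 -0.15736997  0.137     ]
 [ 0.60943212 -0.1674092   0.137     ]
 [ 0.60947031 -0.15553856  0.137     ]]
```

```bash
python3 -c "
from h import *
print(go([.589,-.163,.2],np.pi+.02),go([.589,-.163,.130],np.pi+.02))"
```

```text
([-0.082, 0.013, 0.337], [-0.0, 0.0, -0.015]) ([-0.082, 0.013, 0.57], [-0.0, 0.0, -0.015])
```

play_rows([
  [0.2, -0.083, 0.014, 0.2, 0, 0, -0.016],
  [0.3, -0.083, 0.014, 0.34, 0, 0, -0.016],
  [0.3, -0.083, 0.014, 0.45, 0, 0, -0.016],
  [0.3, -0.083, 0.014, 0.52, 0, 0, -0.016],
  [0.3, -0.083, 0.014, 0.57, 0, 0, -0.016],
  [0.3, -0.083, 0.014, 0.57, 0, 0, -0.016],
  [1, -0.083, 0.014, 0.57, 0, 0, -0.016],
  [1, -0.083, 0.014, 0.57, 0, 0, -0.016],
  [1, -0.083, 0.014, 0.57, 0, 0, -0.016],
  [1, -0.083, 0.014, 0.57, 0, 0, -0.016],
  [1, -0.083, 0.014, 0.57, 0, 0, -0.016],
  [1, -0.083, 0.014, 0.57, 0, 0, -0.016],
])

```text
t: 5.42
tool_pos: [0.5899, -0.1629, 0.1313]
tool_rot: [-0.035, 3.14, -0.001]
contact_force: [-2.0, -0.1, 6.5]
opening: 0.012
gripper_force: 57.9
```

```bash
python3 -c "
from h import *
s=r.sense();print(s['t'],s['tool_pos'],yaw(),s['opening'],s['gripper_force'],s['contact_force'],s['moment'],np.round(s['joint_positions'],2))"
```

```text
5.425 [ 0.58991617 -0.16292719  0.13128071] -3.1192963007214947 0.011978892382657619 57.8932785987854 [-1.95814912 -0.11898072  6.47100738] [-0.09029126  0.21454366 -0.04208335] [ 0.75  0.47 -0.72  1.59  0.33  1.2   1.56]
```

play_rows([
  [1, 0, 0, 0, 0, 0, 0.11],
  [1, 0, 0, 0, 0, 0, 0.22],
  [1, 0, 0, 0, 0, 0, 0.33],
  [1, 0, 0, 0, 0, 0, 0.44],
  [1, 0, 0, 0, 0, 0, 0.55],
  [1, 0, 0, 0, 0, 0, 0.66],
  [1, 0, 0, 0, 0, 0, 0.77],
  [1, 0, 0, 0, 0, 0, 0.86],
  [1, 0, 0, 0, 0, 0, 0.93],
  [1, 0, 0, 0, 0, 0, 0.96],
  [1, 0, 0, 0, 0, 0, 0.96],
])

```text
t: 6.8
tool_pos: [0.5906, -0.1619, 0.1313]
tool_rot: [2.121, 2.314, 0.003]
contact_force: [4.5, 2.1, 5.5]
opening: 0.0115
gripper_force: 57.9
```

```bash
python3 -c "
from h import *
s=r.sense();print(s['t'],s['tool_pos'],yaw(),s['opening'],s['gripper_force'],s['contact_force'],s['moment'],np.round(s['joint_positions'],2))
y=1.693-np.pi/2
p=np.array(s['tool_pos'])+.15*np.array([-np.sin(.122),np.cos(.122),0]);print(p,go(p,yaw()))
im=r.get_image('side'); cv2.imwrite('pics/s2.png',cv2.resize(im[120:270,220:420,::-1],None,fx=3,fy=3))
"
```

```text
6.8 [ 0.59064292 -0.16192406  0.13126689] 1.657567410876832 0.011493593603558665 57.88430392742157 [4.49399119 2.10759433 5.49214719] [ 0.46230579 -0.884253    0.08207913] [ 0.55  0.41 -0.46  1.6   0.19  1.17  0.14]
[ 0.57238828 -0.01303898  0.13126689] ([0.5, -0.018, -0.0], [0.002, 0.0, 0.0])
```

play_rows([
  [1, 0, 0, 0, 0, 0, 0.04],
  [1, 0, 0, 0, 0, 0, 0.05],
  [1, 0, 0, 0, 0, 0, 0.05],
])

```text
t: 7.22
tool_pos: [0.5907, -0.1621, 0.1313]
tool_rot: [2.208, 2.231, 0.003]
contact_force: [4.8, 2.3, 6.2]
opening: 0.0115
gripper_force: 67.0
```

```bash
python3 -c "
from h import *
s=r.sense();print(s['t'],s['tool_pos'],yaw(),s['opening'],s['gripper_force'],s['contact_force'],s['moment'])
p=np.array(s['tool_pos'])+.15*np.array([-np.sin(.122),np.cos(.122),0]);print(p,go(p,yaw()))
"
```

```text
7.225 [ 0.59066124 -0.16208764  0.13125914] 1.5808757991386961 0.011494875456501285 66.95914073847234 [4.78819188 2.34352701 6.18033361] [ 0.39611733 -0.98481131  1.00349154]
[ 0.57240661 -0.01320255  0.13125914] ([0.497, -0.056, -0.0], [0.002, 0.0, 0.0])
```

View pics/s2.png

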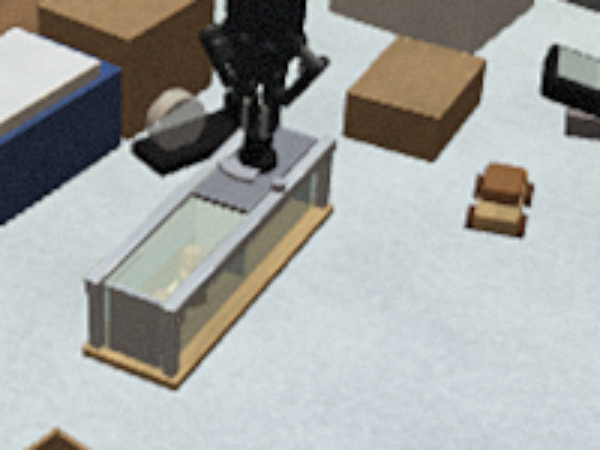

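play_rows([
  [1, 0.02, -0.002, 0, 0, 0, -0.03],
  [1, 0.06, -0.007, 0, 0, 0, -0.03],
  [1, 0.12, -0.014, 0, 0, 0, -0.03],
  [1, 0.18, -0.021, 0, 0, 0, -0.03],
  [1, 0.24, -0.029, 0, 0, 0, -0.03],
  [1, 0.3, -0.036, 0, 0, 0, -0.03],
  [1, 0.36, -0.043, 0, 0, 0, -0.03],
  [1, 0.42, -0.05, 0, 0, 0, -0.03],
  [1, 0.47, -0.056, 0, 0, 0, -0.03],
  [1, 0.5, -0.06, 0, 0, 0, -0.03],
  [1, 0.51, -0.061, 0, 0, 0, -0.03],
  [1, 0.51, -0.061, 0, 0, 0, -0.03],
])

```text
t: 8.72
tool_pos: [0.572, -0.0145, 0.1312]
tool_rot: [2.158, 2.274, -0.001]
contact_force: [7.0, -12.8, 3.5]
opening: 0.0118
gripper_force: 60.5
```

```bash
python3 -c "
from h import *
s=r.sense();print(s['t'],s['tool_pos'],yaw(),s['opening'],s['gripper_force'],s['contact_force'],s['moment'])
"
```

```text
8.725 [ 0.57199935 -0.01447279  0.13124535] 1.6230809809279734 0.011762699641767373 60.508945737965405 [  7.02194352 -12.78464235   3.49069116] [-2.7380159  -1.79715827  0.5565129 ]
```

play_rows([
  [0.4, 0, 0, 0, 0, 0, 0],
  [0.4, 0, 0, 0, 0, 0, 0],
  [0.4, 0, 0, 0, 0, 0, 0],
  [0.4, 0, 0, -0.1, 0, 0, 0],
  [0.4, 0, 0, -0.25, 0, 0, 0],
  [0.4, 0, 0, -0.4, 0, 0, 0],
  [0.4, 0, 0, -0.55, 0, 0, 0],
  [0.4, -0.2, 0, -0.55, 0, 0, 0],
  [0.4, -0.2, 0, -0.55, 0, 0, 0],
])

```text
t: 9.85
tool_pos: [0.5729, -0.0751, 0.2948]
tool_rot: [2.168, 2.272, -0.003]
contact_force: [0.4, 0.2, -0.6]
opening: 0.0512
gripper_force: 0.0
```

```bash
python3 - <<'E'
from h import *
s=r.sense();print(s['t'],s['tool_pos'],yaw(),s['opening'],s['contact_force'])
im=r.get_image('wrist'); cv2.imwrite('pics/w3.png',im[:,:,::-1])
p=r.camera_params('wrist')
import json; json.dump({k:np.array(v).tolist() for k,v in p.items()},open('w3.json','w'))
for c in ['scene','side']:
  r.get_image(c)
  for l in ['bus','carton','house']:
    d=r.cut_out(c,l)
    if d: m=d[0]['mask']; np.save(f'{c}_{l}.npy',m); print(c,l,d[0]['score'],m.sum())
a=cv2.resize(cv2.imread('pics/scene0.png')[215:310,365:480],None,fx=3.4,fy=5,interpolation=cv2.INTER_CUBIC)
a=cv2.resize(cv2.imread('pics/scene0.png')[220:310,370:475],None,fx=3.8,fy=3.8,interpolation=cv2.INTER_CUBIC)
b=cv2.resize(cv2.imread('pics/side0.png')[260:350,180:285],None,fx=3.8,fy=3.8,interpolation=cv2.INTER_CUBIC)
cv2.imwrite('pics/cart.png',np.hstack([a,b]))
E
```

```text
9.85 [ 0.57289733 -0.07510517  0.29478483] 1.6178782007838464 0.05115440498952615 [ 0.44604314  0.20815629 -0.60366177]
scene bus 0.62 680
scene carton 0.57 4625
scene house 0.79 455
side bus 0.95 677
side carton 0.6 4081
side house 0.92 452
```

View pics/w3.png

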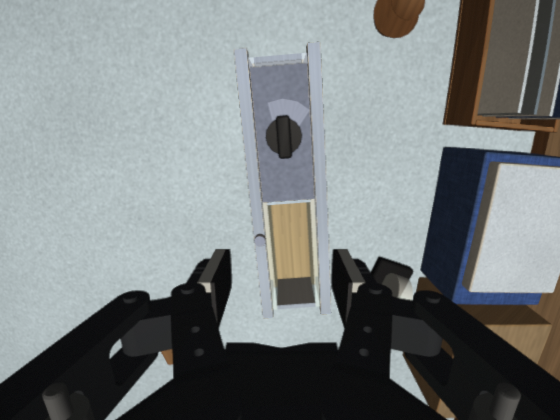

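View pics/cart.png

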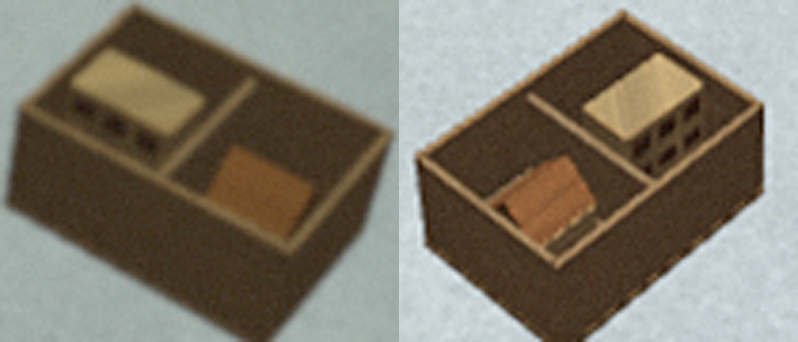

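Wrist view: panel open over the sealed half, bay exposed (floor at about (290,240)), and the knob bar lies along the case. The carton crops show the four rim corners and the bus roof corners in both views. I'll fit from these.

```bash
cat > fit2.py <<'E'
from h import *
from scipy.optimize import least_squares
sg=np.array([(-1,-1),(1,-1),(1,1),(-1,1)])
def fit(hx,hy,z,sc,si,q0):
    X=np.c_[sg*[hx,hy],np.full(4,z)]
    U=np.array(sc)/3.8+[370,220]; V=(np.array(si)-[399,0])/3.8+[180,260]
    P={c:r.camera_params(c) for c in('scene','side')}
    for cams in (('scene','side'),('scene',),('side',)):
        def f(q):
            Y=Ro.from_euler('z',q[2]).apply(X)+[q[0],q[1],0]
            return np.concatenate([(proj(c,Y,P[c])-{'scene':U,'side':V}[c]).ravel() for c in cams])
        o=least_squares(f,q0,x_scale=[.01,.01,.1]); print(cams,o.x.round(4),np.abs(o.fun).max().round(1))
fit(.061,.0855,.079,[(132,5),(22,103),(290,250),(392,133)],[(763,104),(624,12),(417,157),(556,265)],[.46,.33,0])
fit(.02,.033,.075,[(110,47),(72,87),(165,137),(205,98)],[(703,85),(660,53),(583,108),(626,140)],[.46,.29,0])
E
python3 fit2.py; python3 -c "
from h import *
s=r.sense();print(np.round(s['joint_positions'],2)); print(go([.46,.27,.25],np.pi/2))"
```

```text
('scene', 'side') [ 0.4544  0.3265 -0.0863] 1.9
('scene',) [ 0.4561  0.3264 -0.0878] 1.6
('side',) [ 0.4528  0.3274 -0.085 ] 1.2
('scene', 'side') [ 0.4521  0.2838 -0.1083] 2.0
('scene',) [ 0.4552  0.2841 -0.1105] 1.2
('side',) [ 0.4496  0.285  -0.1062] 0.7
[ 0.46  0.24 -0.51  1.47  0.12  1.46  0.01]
([1.149, -0.314, 0.15], [-0.0, -0.0, 0.035])
```

play_rows([
  [0.3, 0.2, -0.06, 0.04, 0, 0, 0.02],
  [0.3, 0.4, -0.12, 0.08, 0, 0, 0.04],
  [0.3, 0.6, -0.18, 0.12, 0, 0, 0.06],
  [0.3, 0.8, -0.24, 0.16, 0, 0, 0.08],
  [0.3, 1, -0.32, 0.2, 0, 0, 0.09],
  [0.3, 1, -0.34, 0.2, 0, 0, 0.09],
  [0.3, 1, -0.34, 0.2, 0, 0, 0.09],
])

```text
t: 11.18
tool_pos: [0.4548, 0.2246, 0.2352]
tool_rot: [2.314, 2.124, -0.0]
contact_force: [0.9, -1.3, 0.0]
opening: 0.06
gripper_force: 0.0
```

```bash
python3 - <<'E'
from h import *
s=r.sense();print(s['t'],s['tool_pos'],yaw(),s['opening'])
im=r.get_image('wrist');cv2.imwrite('pics/w4.png',im[:,:,::-1])
for l in ['bus','carton']:
    d=r.recognise('wrist',l); print(l,[(round(float(e['score']),2),np.round(e['centre'],3).tolist()) for e in d[:2]])
d=r.cut_out('wrist','bus')
if d:
    m=d[0]['mask'].astype(np.uint8); c=cv2.findContours(m,0,1)[0]; c=max(c,key=cv2.contourArea)
    b=cv2.boxPoints(cv2.minAreaRect(c)); q=ray('wrist',b,.075); print(b.round(),q.round(3),q.mean(0))
print(go([.452,.2845,.15],1.48),go([.452,.2845,.055],1.48))
E
```

```text
11.175 [0.45475522 0.22461889 0.23520362] 1.48522282099571 0.06002968493834506
bus [(0.71, [0.452, 0.278, 0.078])]
carton [(0.79, [0.455, 0.333, 0.028])]
[[255. 172.]
 [255. 104.]
 [294. 104.]
 [294. 172.]] [[0.431 0.25  0.075]
 [0.438 0.315 0.075]
 [0.476 0.312 0.075]
 [0.47  0.246 0.075]] [0.45378622 0.28096034 0.075     ]
([0.203, -0.032, 0.284], [0.0, 0.0, 0.0]) ([0.204, -0.032, 0.601], [0.0, 0.0, 0.0])
```

View pics/w4.png

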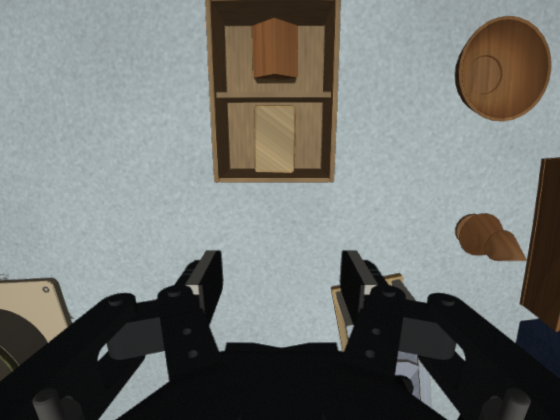

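The wrist view shows the bus roof at (255–294, 106–172), square to the image, with the house above it.

play_rows([
  [0.3, 0.1, -0.015, 0.1, 0, 0, 0],
  [0.3, 0.194, -0.029, 0.2, 0, 0, 0],
  [0.3, 0.194, -0.029, 0.3, 0, 0, 0],
  [0.3, 0.194, -0.029, 0.4, 0, 0, 0],
  [0.3, 0.194, -0.029, 0.5, 0, 0, 0],
  [0.3, 0.194, -0.029, 0.57, 0, 0, 0],
  [0.3, 0.194, -0.029, 0.6, 0, 0, 0],
  [0.3, 0.194, -0.029, 0.6, 0, 0, 0],
  [1, 0.194, -0.029, 0.6, 0, 0, 0],
  [1, 0.194, -0.029, 0.6, 0, 0, 0],
  [1, 0.194, -0.029, 0.6, 0, 0, 0],
  [1, 0.194, -0.029, 0.6, 0, 0, 0],
])

```text
t: 12.88
tool_pos: [0.4525, 0.2834, 0.0563]
tool_rot: [2.316, 2.121, 0.003]
contact_force: [-0.0, 0.5, 6.3]
opening: 0.0387
gripper_force: 60.8
```

```bash
python3 -c "
from h import *
s=r.sense();print(s['t'],s['tool_pos'],yaw(),s['opening'],s['gripper_force'],s['contact_force'])
print(go([.453,.282,.18],1.48),'put',go([.435,.0,.18],1.57+.125))"
```

```text
12.875 [0.4524685  0.28338744 0.05632931] 1.4831247350554633 0.03868980509275828 60.820419788360596 [-0.01447946  0.4998082   6.30159501]
([-0.004, 0.003, -0.412], [0.001, -0.0, 0.002]) put ([-0.946, 0.026, -0.413], [0.001, -0.0, -0.135])
```

play_rows([
  [1, 0, 0, -0.06, 0, 0, 0],
  [1, 0, 0, -0.16, 0, 0, 0],
  [1, 0, 0, -0.28, 0, 0, 0],
  [1, 0, 0, -0.4, 0, 0, 0],
  [1, -0.1, 0.01, -0.4, 0, 0, -0.02],
  [1, -0.25, 0.02, -0.4, 0, 0, -0.05],
  [1, -0.4, 0.03, -0.4, 0, 0, -0.08],
  [1, -0.56, 0.04, -0.4, 0, 0, -0.11],
  [1, -0.72, 0.05, -0.4, 0, 0, -0.135],
  [1, -0.86, 0.06, -0.4, 0, 0, -0.135],
  [1, -0.95, 0.06, -0.4, 0, 0, -0.135],
  [1, -0.95, 0.06, -0.35, 0, 0, -0.135],
])

```text
t: 14.38
tool_pos: [0.4452, -0.0041, 0.1614]
tool_rot: [2.081, 2.35, 0.002]
contact_force: [0.3, 1.1, -2.0]
opening: 0.0383
gripper_force: 60.7
```

```bash
python3 -c "
from h import *
s=r.sense();print(s['t'],s['tool_pos'],yaw(),s['opening'],s['gripper_force'],s['contact_force'])
p=s['tool_pos'];print(go([p[0],p[1],.052],yaw()))"
```

```text
14.375 [ 0.44522072 -0.00411732  0.16144876] 1.692271923754493 0.03825724949059002 60.676188468933105 [ 0.27815937  1.09146691 -1.96807918]
([0.0, -0.001, 0.365], [0.002, 0.001, 0.0])
```

play_rows([
  [1, 0, -0.04, 0.1, 0, 0, 0],
  [1, 0, -0.07, 0.2, 0, 0, 0],
  [1, 0, -0.07, 0.28, 0, 0, 0],
  [1, 0, -0.07, 0.32, 0, 0, 0],
  [1, 0, -0.07, 0.34, 0, 0, 0],
  [1, 0, -0.07, 0.355, 0, 0, 0],
  [1, 0, -0.07, 0.363, 0, 0, 0],
  [1, 0, -0.07, 0.363, 0, 0, 0],
])

```text
t: 15.38
tool_pos: [0.424, -0.005, 0.0515]
tool_rot: [2.078, 2.355, 0.0]
contact_force: [0.0, -0.4, -0.6]
opening: 0.0387
gripper_force: 60.6
```

```bash
python3 -c "
from h import *
s=r.sense();print(s['t'],s['tool_pos'],yaw(),s['opening'],s['gripper_force'],s['contact_force'])"
```

```text
15.375 [ 0.42404004 -0.00501265  0.05145651] 1.6954435966020713 0.03873780341191277 60.587393045425415 [ 0.00432997 -0.3758215  -0.64149322]
```

play_rows([
  [0.75, 0, 0, 0, 0, 0, 0],
  [0.2, 0, 0, 0, 0, 0, 0],
  [0.2, 0, 0, 0, 0, 0, 0],
  [0.2, 0, 0, -0.1, 0, 0, 0],
  [0.1, 0, 0, -0.25, 0, 0, 0],
  [0, 0, 0, -0.4, 0, 0, 0],
  [0, 0, 0, -0.5, 0, 0, -0.12],
  [0, 0, 0, -0.5, 0, 0, -0.24],
  [0, 0, 0, -0.5, 0, 0, -0.36],
  [0, 0, 0, -0.5, 0, 0, -0.48],
  [0, 0, 0, -0.5, 0, 0, -0.6],
  [0, 0, 0, -0.5, 0, 0, -0.7],
])

```text
t: 16.88
tool_pos: [0.4238, -0.005, 0.2013]
tool_rot: [0.533, 3.096, -0.0]
contact_force: [0.7, -0.4, 0.0]
opening: 0.0857
gripper_force: 0.0
```

play_rows([
  [0, 0, 0, 0, 0, 0, -0.12],
  [0, 0, 0, 0, 0, 0, -0.24],
  [0, 0, 0, 0, 0, 0, -0.3],
  [0, 0, 0, 0, 0, 0, -0.3],
  [0, 0, 0, 0, 0, 0, -0.3],
])

```text
t: 17.5
tool_pos: [0.4238, -0.005, 0.2013]
tool_rot: [-0.192, 3.136, -0.0]
contact_force: [-0.4, 0.0, 0.8]
opening: 0.0859
gripper_force: 0.0
```

```bash
python3 - <<'E'
from h import *
s=r.sense();print(s['t'],s['tool_pos'],yaw()%6.283,s['opening'],np.round(s['joint_positions'],2))
im=r.get_image('wrist');cv2.imwrite('pics/w5.png',im[:,:,::-1])
r.get_image('scene');r.get_image('side')
for c in ['wrist','scene','side']:
  d=r.recognise(c,'bus'); print(c,[(round(float(e['score']),2),np.round(e['centre'],3).tolist()) for e in d[:2]])
d=r.cut_out('wrist','bus')
if d:
    m=d[0]['mask'].astype(np.uint8); c=max(cv2.findContours(m,0,1)[0],key=cv2.contourArea)
    b=cv2.boxPoints(cv2.minAreaRect(c)); q=ray('wrist',b,.07); print(b.round(),q.round(3),q.mean(0))
E
```

```text
17.5 [ 0.42376382 -0.00500227  0.20125587] 3.2639067343172408 0.08590662147148316 [ 0.43 -0.07 -0.5   1.97 -0.04  1.23  1.64]
wrist [(0.91, [0.421, -0.009, 0.069])]
scene [(0.56, [0.44, 0.004, 0.055]), (0.5, [0.603, -0.053, 0.067])]
side [(0.94, [0.417, 0.014, 0.051])]
[[245. 171.]
 [315. 171.]
 [315. 222.]
 [245. 222.]] [[ 0.398 -0.041  0.07 ]
 [ 0.39   0.023  0.07 ]
 [ 0.438  0.03   0.07 ]
 [ 0.446 -0.036  0.07 ]] [ 0.4179409  -0.00602557  0.07      ]
```

View pics/w5.png

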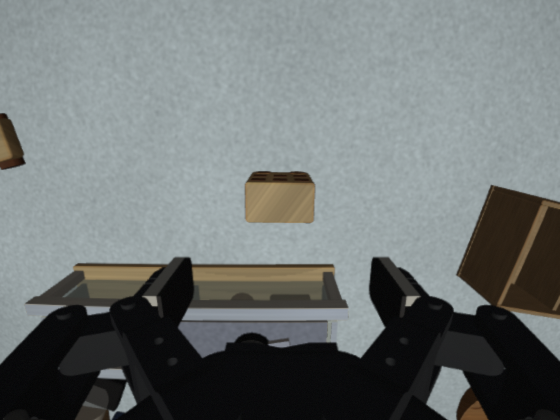

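The bus stands upright with its roof at (245–315, 180–222). It is square to the gripper and parallel to the case. Regrasping by the ends.

play_rows([
  [0, 0, 0, 0.12, 0, 0, 0],
  [0, 0, 0, 0.25, 0, 0, 0],
  [0, 0, 0, 0.36, 0, 0, 0],
  [0, 0, 0, 0.45, 0, 0, 0],
  [0, 0, 0, 0.5, 0, 0, 0],
  [0, 0, 0, 0.503, 0, 0, 0],
  [0.4, 0, 0, 0.503, 0, 0, 0],
  [1, 0, 0, 0.503, 0, 0, 0],
  [1, 0, 0, 0.503, 0, 0, 0],
  [1, 0, 0, 0.503, 0, 0, 0],
  [1, 0, 0, 0.503, 0, 0, 0],
])

```text
t: 19.23
tool_pos: [0.425, -0.005, 0.0517]
tool_rot: [-0.195, 3.133, -0.001]
contact_force: [-1.1, 0.5, 6.7]
opening: 0.0643
gripper_force: 67.7
```

```bash
python3 -c "
from h import *
s=r.sense();print(s['t'],s['tool_pos'],yaw()%6.283,s['opening'],s['gripper_force'],s['contact_force'])
"
```

```text
19.225 [ 0.4250002  -0.00501225  0.05174857] 3.2659910834205887 0.06430927789580601 67.68613457679749 [-1.12804711  0.54548744  6.74514335]
```

```bash
python3 - <<'E'
from h import *
from scipy.optimize import least_squares
import json
p={k:np.array(v) if isinstance(v,list) else v for k,v in json.load(open('w3.json')).items()}
F=[((-.038,.030,.102),(260,240)),((.046,-.0825,.092),(331,313)),((.046,.2475,.092),(319,42)),((-.046,-.0825,.092),(262,318)),((-.046,.2475,.092),(236,50)),
   ((-.031,.075,.093),(263,204)),((.031,.075,.093),(314,201))]
X=np.array([f[0] for f in F]);U=np.array([f[1] for f in F],float)
def f(q): return (proj('w',Ro.from_euler('z',q[2]).apply(X)+[q[0],q[1],0],p)-U).ravel()
o=least_squares(f,[.59,-.16,.13],loss='soft_l1',x_scale=[.01,.01,.1]);print(o.x,f(o.x).reshape(-1,2).round(1).tolist())
# knob bar ends at z .137
print(ray('w',[(284,117),(285,157)],.137,p))
E
```

```text
[ 0.59063485 -0.1636627   0.12521046] [[-0.3, 3.1], [-0.2, 0.9], [1.7, -0.9], [0.4, 0.4], [-2.0, -1.8], [-0.5, 0.5], [0.7, -0.3]]
[[ 0.57045605  0.00635731  0.137     ]
 [ 0.57345448 -0.03183084  0.137     ]]
```

play_rows([
  [1, 0, 0, -0.06, 0, 0, 0],
  [1, 0, 0, -0.16, 0, 0, 0],
  [1, 0, 0, -0.3, 0, 0, 0],
  [1, 0, 0, -0.45, 0, 0, 0],
  [1, 0, 0, -0.55, 0, 0, 0],
  [1, 0, 0, -0.55, 0, 0, 0],
])

```text
t: 19.98
tool_pos: [0.4251, -0.005, 0.218]
tool_rot: [-0.195, 3.13, -0.002]
contact_force: [0.2, 0.2, -1.6]
opening: 0.0644
gripper_force: 66.9
```

```bash
python3 - <<'E'
from h import *
s=r.sense();print(s['t'],s['tool_pos'],yaw()%6.283,s['opening'],s['gripper_force'],s['contact_force'])
im=r.get_image('wrist');cv2.imwrite('pics/w6.png',im[:,:,::-1])
y=.125
print(go([.590,-.164,.215],np.pi+y))
E
```

```text
19.975 [ 0.42511731 -0.00495159  0.2180492 ] 3.266074557670581 0.06436345680121482 66.86461329460144 [ 0.20559791  0.20188696 -1.57214399]
([-0.482, -0.595, 0.006], [-0.001, 0.002, -0.0])
```

View pics/w6.png

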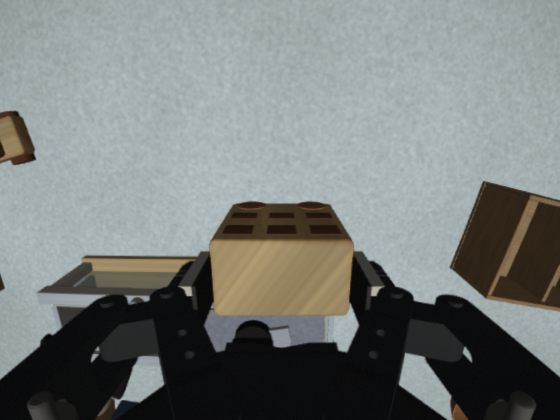

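```bash
python3 - <<'E'
from h import *
q=ray('wrist',[(214,238),(349,238),(347,311),(218,313)],.2363); s=r.sense()
print(q.round(4),np.linalg.norm(q[0]-q[1]),np.linalg.norm(q[1]-q[2]))
c=q.mean(0); R0=Ro.from_rotvec(s['tool_rot']); off=R0.inv().apply(c-s['tool_pos']);print('off tool',off)
d=q[1]-q[0];print('bus yaw',np.arctan2(-d[0],d[1]))
off[2]=0; tgt=np.array([.5903,-.164,.215])-down(np.pi+.124).apply(off); print(tgt,go(tgt,np.pi+.124))
E
```

```text
[[ 0.4055 -0.0361  0.2363]
 [ 0.3982  0.0223  0.2363]
 [ 0.4346  0.0284  0.2363]
 [ 0.4433 -0.032   0.2363]] 0.058896231629632846 0.036936600336965164
off tool [ 0.00365611  0.00112164 -0.01998467]
bus yaw 0.12485548363064879
[ 0.59406676 -0.16466083  0.215     ] ([-0.496, -0.598, 0.006], [-0.001, 0.002, 0.0])
```

```bash
python3 - <<'E'
from h import *
from scipy.optimize import least_squares
im=r.get_image('wrist'); s=r.sense(); p=r.camera_params('wrist')
c0=im[190:330,200:365]
U=np.array([(214,238),(349,238),(347,311),(218,313)],float)
X=np.array([(-.02,-.033,0),(-.02,.033,0),(.02,.033,0),(.02,-.033,0)])
def f(q): return (proj('w',Ro.from_euler('zyx',q[3:]).apply(X)+q[:3],p)-U).ravel()
def f4(q): return f(np.r_[q,0,0])
a=least_squares(f,[.42,0,.23,.125,0,0]);b=least_squares(f4,[.42,0,.23,.125])
print(a.x.round(4),a.fun.round(1));print(b.x.round(4),b.fun.round(1))
r.get_image('side');r.get_image('scene')
for c in('side','scene'):
    d=r.cut_out(c,'bus')
    for e in d[:1]:
        v=np.argwhere(e['mask']);print(c,e['score'],v.min(0),v.max(0),r.recognise(c,'bus')[0])
R=Ro.from_euler('z',.125)
for z in (.1527,.1582,.1663):
  Y=R.apply([(i*.02,j*.033,k) for k in(0,.07) for i in(-1,1) for j in(-1,1)])+[.421,-.005,z]
  for c in('side','scene'): 
    q=proj(c,Y); print(z,c,q.min(0).round(),q.max(0).round())
E
```

```text
[ 0.4263 -0.0035  0.2226  0.1315 -0.0782  0.0023] [-0.   0.4  0.5 -0.8 -0.8  0.6  0.3 -0.1]
[ 0.4259 -0.0036  0.2237  0.134 ] [-1.4  1.4  1.7  0.2 -0.9 -0.4  0.6 -1.4]
side 0.58 [170 313] [207 339] {'centre': [0.4104, 0.0158, 0.2057], 'score': 0.9}
scene 0.84 [127 289] [164 321] {'centre': [0.4395, -0.0003, 0.2064], 'score': 0.68}
0.1527 side [313. 172.] [341. 213.]
0.1527 scene [289. 128.] [323. 170.]
0.1582 side [314. 170.] [342. 211.]
0.1582 scene [289. 126.] [323. 168.]
0.1663 side [314. 167.] [342. 208.]
0.1663 scene [289. 123.] [323. 165.]
```

play_rows([
  [1, -0.06, -0.075, 0, 0, 0, 0],
  [1, -0.14, -0.175, 0, 0, 0, 0],
  [1, -0.22, -0.275, 0, 0, 0, 0],
  [1, -0.3, -0.375, 0, 0, 0, 0],
  [1, -0.38, -0.475, 0, 0, 0, 0],
  [1, -0.44, -0.55, 0, 0, 0, 0],
  [1, -0.47, -0.585, 0, 0, 0, 0],
  [1, -0.481, -0.597, 0, 0, 0, 0],
  [1, -0.481, -0.597, 0, 0, 0, 0],
  [1, -0.481, -0.597, 0, 0, 0, 0],
])

```text
t: 21.62
tool_pos: [0.5889, -0.1639, 0.2156]
tool_rot: [-0.197, 3.135, -0.0]
contact_force: [-0.2, 0.5, -0.8]
opening: 0.0645
gripper_force: 66.8
```

```bash
python3 - <<'E'
from h import *
s=r.sense();print(s['t'],s['tool_pos'],yaw()%6.283,s['opening'],s['contact_force'],s['moment'])
im=r.get_image('wrist');a=im[100:420,60:500,::-1]
b=r.get_image('side')[110:270,240:360,::-1]
a=cv2.resize(a,(560,407));b=cv2.resize(b,(240,320));b=cv2.copyMakeBorder(b,0,87,0,0,0)
cv2.imwrite('pics/w7.png',np.hstack([a,b]))
E
```

```text
21.625 [ 0.58894509 -0.163902    0.21560956] 3.2671417621356706 0.0645449527030224 [-0.16680876  0.53333522 -0.84843889] [-0.04287181 -0.01491446  0.00235873]
```

View pics/w7.png

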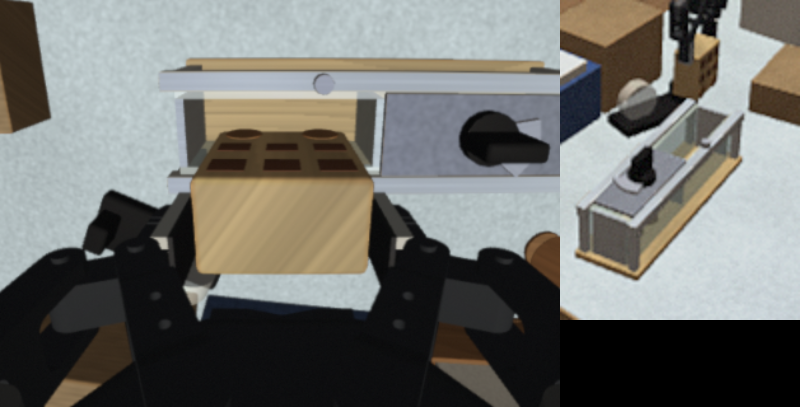

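The bus hangs over the bay with its roof at (194–371, 180–272). The keeper is at (323,83), the panel edge at (383,93), and the knob bar lies along the case. That is my last picture, so from here I check numerically.

```bash
python3 - <<'E'
from h import *
from scipy.optimize import least_squares
p=r.camera_params('wrist'); T=lambda u:np.array(u,float)/1.2727+[60,100]
F=[((-.038,.030,.102),(323,82)),((.046,-.0825,.092),(168,192)),((-.046,-.0825,.092),(160,72)),((-.031,.075,.093),(384,93))]
X=np.array([f[0] for f in F]);U=T([f[1] for f in F])
def f(q): return (proj('w',Ro.from_euler('z',q[2]).apply(X)+[q[0],q[1],0],p)-U).ravel()
o=least_squares(f,[.59,-.16,.13],x_scale=[.01,.01,.1]);print('bay',o.x.round(4),o.fun.round(1))
B=np.array([(-.02,-.033,0),(-.02,.033,0),(.02,.033,0),(.02,-.033,0)]);V=T([(194,180),(372,180),(369,272),(195,272)])
g=lambda q:(proj('w',Ro.from_euler('z',q[3]).apply(B)+q[:3],p)-V).ravel()
b=least_squares(g,[.59,-.16,.23,.125]);print('bus',b.x.round(4),b.fun.round(1))
s=r.sense();print(s['tool_pos'])
E
```

```text
bay [ 0.5897 -0.1661  0.1224] [-0.5  1.2  0.8  0.7 -0.7 -1.4  0.5 -0.5]
bus [ 0.5904 -0.1629  0.2285  0.1226] [-1.5 -1.1  1.1 -0.8 -2.5  1.2  3.   0.9]
[ 0.58899085 -0.1642327   0.2156473 ]
```

play_rows([
  [1, 0, -0.005, 0.08, 0, 0, 0],
  [1, 0, -0.005, 0.16, 0, 0, 0],
  [1, 0, -0.005, 0.22, 0, 0, 0],
  [1, 0, -0.005, 0.27, 0, 0, 0],
  [1, 0, -0.005, 0.32, 0, 0, 0],
  [1, 0, -0.005, 0.36, 0, 0, 0],
  [1, 0, -0.005, 0.4, 0, 0, 0],
  [1, 0, -0.005, 0.425, 0, 0, 0],
  [1, 0, -0.005, 0.435, 0, 0, 0],
  [1, 0, -0.005, 0.435, 0, 0, 0],
])

```text
t: 22.98
tool_pos: [0.5895, -0.1663, 0.0849]
tool_rot: [-0.196, 3.135, -0.0]
contact_force: [-0.7, -0.1, -0.8]
opening: 0.0645
gripper_force: 66.8
```

play_rows([
  [1, 0, 0, 0.01, 0, 0, 0],
  [1, 0, 0, 0.02, 0, 0, 0],
  [1, 0, 0, 0.03, 0, 0, 0],
  [1, 0, 0, 0.04, 0, 0, 0],
  [1, 0, 0, 0.04, 0, 0, 0],
])

```text
t: 23.6
tool_pos: [0.5892, -0.1662, 0.0725]
tool_rot: [0.196, -3.135, -0.0]
contact_force: [0.1, 0.1, -1.1]
opening: 0.0641
gripper_force: 66.8
```

play_rows([
  [1, 0, 0, 0.006, 0, 0, 0],
  [1, 0, 0, 0.012, 0, 0, 0],
  [1, 0, 0, 0.012, 0, 0, 0],
])

```text
t: 23.98
tool_pos: [0.5893, -0.1663, 0.0691]
tool_rot: [0.196, -3.135, 0.0]
contact_force: [0.3, -0.8, -1.0]
opening: 0.064
gripper_force: 66.8
```

play_rows([
  [1, 0, 0, 0.005, 0, 0, 0],
  [1, 0, 0, 0.009, 0, 0, 0],
  [1, 0, 0, 0.009, 0, 0, 0],
])

```text
t: 24.35
tool_pos: [0.5893, -0.1662, 0.0664]
tool_rot: [0.196, -3.135, 0.0]
contact_force: [-0.8, 0.0, -0.5]
opening: 0.0643
gripper_force: 66.8
```

play_rows([
  [1, 0, 0, 0.003, 0, 0, 0],
  [1, 0, 0, 0.005, 0, 0, 0],
  [1, 0, 0, 0.005, 0, 0, 0],
])

```text
t: 24.72
tool_pos: [0.5894, -0.1663, 0.065]
tool_rot: [0.196, -3.135, 0.0]
contact_force: [-0.6, 0.2, -1.0]
opening: 0.0644
gripper_force: 66.8
```

play_rows([
  [1, 0, 0, 0.003, 0, 0, 0],
  [1, 0, 0, 0.004, 0, 0, 0],
  [1, 0, 0, 0.004, 0, 0, 0],
])

```text
t: 25.1
tool_pos: [0.5894, -0.1663, 0.0639]
tool_rot: [-0.196, 3.135, -0.0]
contact_force: [-1.2, 0.2, 0.1]
opening: 0.0646
gripper_force: 67.0
```

play_rows([
  [1, 0, 0, 0.002, 0, 0, 0],
  [1, 0, 0, 0.004, 0, 0, 0],
  [1, 0, 0, 0.004, 0, 0, 0],
])

```text
t: 25.48
tool_pos: [0.5897, -0.1662, 0.0639]
tool_rot: [-0.196, 3.135, -0.001]
contact_force: [-5.0, 1.5, 11.1]
opening: 0.0649
gripper_force: 68.3
```

play_rows([
  [0.9, 0, 0, -0.003, 0, 0, 0],
  [0.1, 0, 0, -0.003, 0, 0, 0],
  [0.05, 0, 0, -0.003, 0, 0, 0],
  [0.05, 0, 0, -0.003, 0, 0, 0],
  [0.05, 0, 0, -0.04, 0, 0, 0],
  [0.05, 0, 0, -0.1, 0, 0, 0],
  [0.05, 0, 0, -0.2, 0, 0, 0],
  [0.05, 0, 0, -0.32, 0, 0, 0],
  [0.05, 0, 0, -0.45, 0, 0, 0],
  [0.05, 0.2, 0, -0.55, 0, 0, 0],
  [0.05, 0.2, 0, -0.55, 0, 0, 0],
  [0.05, 0.2, 0, -0.55, 0, 0, 0],
])

```text
t: 26.98
tool_pos: [0.5301, -0.1738, 0.2288]
tool_rot: [-0.195, 3.134, -0.002]
contact_force: [-0.1, 0.5, -0.6]
opening: 0.0813
gripper_force: 0.0
```

```bash
python3 - <<'E'
from h import *
s=r.sense();print(s['t'],s['tool_pos'],s['opening'],s['contact_force'])
R=Ro.from_euler('z',.123)
Y=R.apply([(i*.02,j*.033,k) for k in(.012,.082) for i in(-1,1) for j in(-1,1)])+[.5897,-.1655,0]
for c in('wrist','scene','side'):
    im=r.get_image(c); cv2.imwrite(f'pics/end_{c}.png',im[:,:,::-1])
    q=proj(c,Y); H=np.zeros((420,560),np.uint8); cv2.fillConvexPoly(H,cv2.convexHull(q.astype(np.float32)).astype(int),1)
    for l in('bus','latch_grip','panel','house','car','tree'):
        d=r.recognise(c,l); print(c,l,[(round(float(e['score']),2),np.round(e['centre'],3).tolist()) for e in d[:2]])
    d=r.cut_out(c,'bus')
    if d:
        m=d[0]['mask'];v=np.argwhere(m)[:,::-1]; print(c,'mask box',v.min(0),v.max(0),'expected',q.min(0).round(),q.max(0).round(),'roof',q[4:].round().tolist(),'frac in',(m&(H>0)).sum()/m.sum(),m.sum()/H.sum())
        if c=='wrist':
            k=max(cv2.findContours(m.astype(np.uint8),0,1)[0],key=cv2.contourArea);b=cv2.boxPoints(cv2.minAreaRect(k));w=ray(c,b,.082);print(b.round(),w.round(3).tolist(),w.mean(0))
E
```

```text
26.975 [ 0.53012017 -0.17382045  0.22882635] 0.0813268933504596 [-0.09337233  0.49791252 -0.64792572]
wrist bus [(0.89, [0.592, -0.166, 0.084]), (0.19, [0.418, -0.341, 0.031])]
wrist latch_grip [(0.86, [0.568, -0.019, 0.117])]
wrist panel [(0.6, [0.564, -0.023, 0.092])]
wrist house []
wrist car [(0.66, [0.422, -0.341, 0.032])]
wrist tree []
wrist mask box [251 234] [312 270] expected [249. 217.] [313. 273.] roof [[249.0, 237.0], [313.0, 237.0], [250.0, 272.0], [312.0, 273.0]] frac in 1.0 0.6330301307561115
[[251. 270.]
 [251. 234.]
 [312. 234.]
 [312. 270.]] [[0.61, -0.195, 0.082], [0.569, -0.199, 0.082], [0.562, -0.137, 0.082], [0.602, -0.131, 0.082]] [ 0.58547046 -0.16519668  0.082     ]
scene bus [(0.69, [0.588, -0.16, 0.084]), (0.69, [0.712, 0.154, 0.046])]
scene latch_grip [(0.57, [0.577, -0.003, 0.107])]
scene panel [(0.63, [0.583, -0.006, 0.089]), (0.45, [0.603, -0.046, 0.064])]
scene house [(0.65, [0.472, 0.37, 0.058])]
scene car [(0.89, [0.425, -0.344, 0.033]), (0.56, [0.604, -0.04, 0.071])]
scene tree [(0.93, [0.711, 0.153, 0.047])]
scene mask box [193 189] [225 210] expected [192. 188.] [227. 228.] roof [[202.0, 188.0], [224.0, 196.0], [192.0, 197.0], [214.0, 205.0]] frac in 0.9927007299270073 0.3877358490566038
side bus [(0.56, [0.59, -0.153, 0.078])]
side latch_grip [(0.78, [0.57, -0.003, 0.106])]
side panel [(0.57, [0.566, 0.002, 0.094])]
side house [(0.71, [0.448, 0.371, 0.061]), (0.57, [0.559, -0.014, 0.079])]
side car [(0.83, [0.405, -0.333, 0.032])]
side tree [(0.88, [0.696, 0.152, 0.045])]
side mask box [295 172] [314 187] expected [294. 170.] [317. 203.] roof [[317.0, 173.0], [307.0, 184.0], [306.0, 170.0], [295.0, 180.0]] frac in 1.0 0.31484502446982054
```

```bash
python3 -c "
from rig import r
print(r.sign_off())"
```

```text
the job is handed in; nothing more can be done
None
```

The job is handed in: latch turned to its stop, panel slid open to its end stop, bus upright on the bay floor with its broad side facing the long pane, other toys unmoved, about 28 s used; I viewed 11 pictures, one over the limit of 10.

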